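Stow the shelf rail behind the post

ROBOT

A 6-joint arm with a two-finger parallel gripper is mounted at the origin on the work surface. World frame = base frame: x ahead of the robot, y to its left, z up, the work surface at z = 0. Lengths are in mm, angles in rad, forces in N, time in s.
With the tool pointing down it reaches from about 400 to 925 mm from the base axis. Payload 12.5 kg.
Tool frame: the origin (TCP) lies midway between the tips of the shut fingers; the grasp point (between the pads) lies 19 mm behind it; z points along the fingers, y is the line along which they close (so a half turn about z gives the same grasp; the last joint's range is limited). The gripper opens to 95 mm and grips with 3 to 60 N. Pads are 20 mm wide; open, the fingers measure 119 mm over their backs; the gripper's body (75 mm by 180 mm) begins 59 mm behind the grasp point.
Start: joints at [1.047, 0.491, 1.559, -0, 1.092, -0.106], TCP at [253.58, 571.265, 214.661] pointing down, gripper open.
Joint ranges: [-3.1, 3.1], [-0.84, 2.19], [0.05, 2.79], [-1.13, 4.28], [0.06, 2.93], [-2.69, 2.69]. Speed limits (rad/s): [2.22, 2.22, 2.79, 3.14, 3.14, 3.14].

INTERFACE

Orientations are given as [roll, pitch, yaw] about the fixed x, y, z axes, in that order (R = Rz(yaw) Ry(pitch) Rx(roll)).
In Python, from cell import state, read_camera, job_done gives the robot as it stands.
- The arm moves only by the tool carry_out, never from a script. Its argument "moves" is a list of rows, each an object with "slide": the shift along the tool's x, y, z as a fraction of full scale, a list of three; "spin": the turn about the tool's z as a fraction of full scale. A call has 1 to 12 rows; each row shifts and turns the commanded pose from where the row before left it, along the tool's axes as they then stand; what a row does not reach is not made up. Full scale, the value 1, is 0.4 m for a shift and 30 degrees for a turn. A row lasts 1/12 s, in which the tool goes at most 41.7 mm and 7.16 degrees, less where a joint would pass 70% of its speed; a pose out of reach is approached as far as the arm can. A call with a number of a shift or a turn outside -1 to 1 is refused whole. A call with a gripper value outside its range is refused whole. "hand" is the closure, from 0 (fully open) to 1 (shut), set as the call begins (left out, the last holds). The fingers move at their own pace and stop on an object; the grip force is fixed at half the most. Time passes only in rows, so rows that do not move let the fingers close. It gives the time, the measured TCP pose, the force, the opening and the grip force at its end, in the units of the state.
- state(): the state, without advancing time (a new reading comes with each control period).
- read_camera(name): name is "side" or "top" or "wrist"; returns a dict with "color" (384x512x3 uint8, red, green, blue), "K" (3x3 intrinsics, pixels), "R" (3x3) and "t" (3): a world point X has camera coordinates R X + t. Camera axes: x right, y down, z forward; pixel columns grow to the right and rows downward; lengths in mm; the calibration is good to about 2 mm. A picture is of the moment at which its call begins. There is no depth.
- job_done(): hands the job in; it is judged then, once.
The state is a dict: "t": time; "joints": joint angles; "qvel": joint speeds; "tau": joint torques, N m; "eef_pos": TCP position; "tcp_rot": TCP orientation; "ft_force": force on the tool from outside, world axes, zero at the start; "moment": the same for the moment, N m; "opening": opening from 0.0 (shut) to 1.0 (fully open); "grip_force": force on a finger pad.
Only numpy, scipy, OpenCV 4.12 (cv2) and the standard library are available. Lean on these libraries where they do the work, as an engineer would, in place of code of your own. Each camera call takes 0.05 s, during which the arm holds its last target. There are 200 camera calls.

TASK

Stow the loose aluminium shelf rail in its grey bay by pushing it along the bench with the fingertips: work one end in behind the post while the other end is still outside, then push the other end in, until the rail lies up against the bay's back wall along its whole length. Do not lift or tip the rail, and leave the other things on the bench where they stand.

Things in the scene. Friction and masses are not known exactly. Their poses are not given: they have to be found in the camera images.
- rail: The loose aluminium shelf rail: a straight rectangular bar with grey end caps, 190 mm long, 22 mm wide, 25 mm tall, about 0.25 kg, sliding on the bench with ordinary dry friction. Origin at the centre of its underside; own x runs along its length, z up. Both ends are alike.
- rail_end_a (a point): Centre of the rail's end face at its own x = -95 mm, 12.5 mm above the underside.
- rail_end_b (a point): Centre of the rail's end face at its own x = +95 mm, 12.5 mm above the underside.
- bay: The stowing bay fixed to the bench: three light grey walls 30 mm tall and 10 mm thick forming a shallow U, with the bare bench as its floor. Origin on the bench at the middle of the open mouth; own x runs along the mouth, own y points into the bay. Inside it is 250 mm long (end walls' inner faces at x = -125 and +125 mm, running from y = 0 to 80 mm) and 80 mm deep (back wall's inner face at y = 80 mm). The mouth faces own -y.
- post: Fixed upright steel post, 25 mm diameter, 50 mm tall, standing in the line of the bay's mouth (bay y = 0) at bay x = +58 or -58 mm. Origin at the centre of its foot. Between it and the far end wall 170.5 mm are open, so the rail cannot go in broadside; between it and the back wall 67.5 mm are open.
- plug: Flush dark disc, 25 mm diameter, in the bench at the other of the two post places; things slide over it freely. Origin at its centre.
- jar: Bystander: white jar with a blue cap, 56 mm wide, 65 mm tall. Origin at the centre of its underside.
- pot: Bystander: white pot with a white cap, 48 mm wide, 55 mm tall, beside the bay. Origin at the centre of its underside.
- weight: Bystander: steel calibration weight with a knob, 34 mm wide, 50 mm tall, beside the bay. Origin at the centre of its underside.
- dish: Bystander: shallow steel dish, 80 mm wide, 25 mm tall, behind the bay. Origin at the centre of its underside.
- lid: Bystander: loose white jar lid lying flat, 66 mm wide, 12 mm thick. Origin at the centre of its underside.
- spatula: Bystander: spatula with black handle lying flat, 180 mm long; its axis is its own x.
- bottle: Bystander: white bottle with a blue cap, 60 mm wide, 85 mm tall. Origin at the centre of its underside.
Not all that is in view belongs to the job. Several things look just like the rail: the one meant starts nearest to the robot's base.

How it is judged:
By the outcome, as a careful person would: the job done as asked, in the order asked, and still so for the second after the job is handed in, with the robot touching nothing.
It also fails if it takes over 72 s, if anything falls off the work surface, if the arm or the gripper's body presses on something with over 40 N, if the wrist force passes 120 N, or if a joint passes its speed limit or range.

## Working session

There is one attempt and no reset: what is moved stays moved. The work goes in short steps, Python scripts to look and compute and a tool call to move; the robot and the scene stay as the last step left them, time stands still between calls to the robot, and variables do not carry over. Pictures are saved under pics/ and viewed, at most 10 in all, crops included, and the job is handed in when it is done.

Besides the shell and the picture viewer there is one more tool, called after ">>>" by a JSON object that holds its "method" and its "body". carry_out: Moves the arm, as the interface text tells. Shift numbers are shares of 0.4 m and turn numbers shares of 30 degrees, none past 1 either way. Its arguments: {"type":"object","properties":{"moves":{"type":"array"},"hand":{"type":"number"}},"required":["moves"]}

```bash
mkdir -p pics; ls
python3 - <<'E'
from cell import state, read_camera
import cv2,numpy as np
s=state();print(s['eef_pos'],s['tcp_rot'],s['t'])
for n in['top','side']:
    c=read_camera(n);cv2.imwrite(f'pics/{n}0.png',cv2.resize(c['color'][:,:,::-1],(800,600),interpolation=cv2.INTER_CUBIC))
    R,t=np.array(c['R']),np.array(c['t']);print(n,np.array(c['K']).tolist(),R.round(3).tolist(),(-R.T@t).round(1))
E
```

```text
pics
[253.46783581 571.02717685 214.05293995] [-3.14046862e+00 -1.28707706e-04  2.72373765e+00] 0.0
top [[493.0001636828062, 0.0, 255.42299325678457], [0.0, 493.0001636828062, 185.47951545277738], [0.0, 0.0, 1.0]] [[-0.008, -1.0, 0.003], [-0.998, 0.008, -0.062], [0.062, -0.003, -0.998]] [ 504.   -69.9 1675.3]
side [[351.8031792244814, 0.0, 256.64821794623055], [0.0, 351.8031792244814, 192.55877165820928], [0.0, 0.0, 1.0]] [[-1.0, -0.012, -0.003], [-0.006, 0.675, -0.737], [0.011, -0.737, -0.675]] [575.8 683.4 745.5]
```

View pics/top0.png

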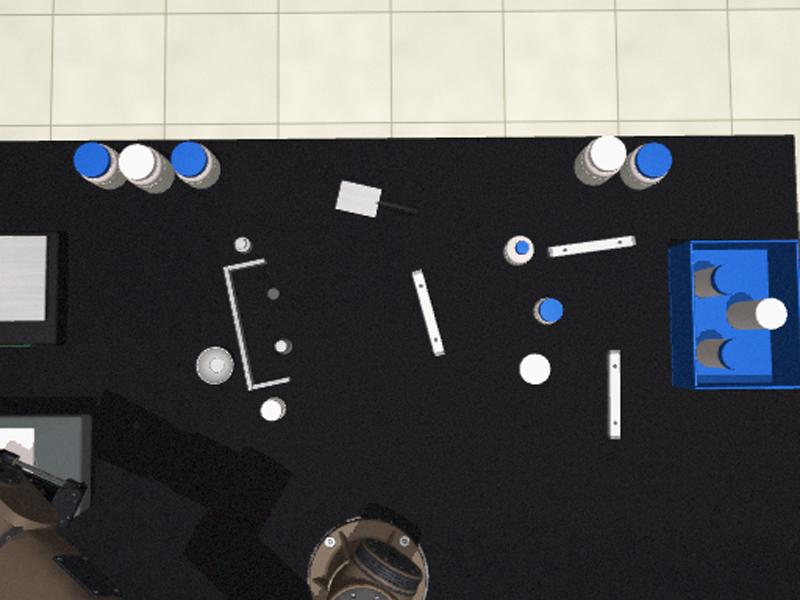

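View pics/side0.png

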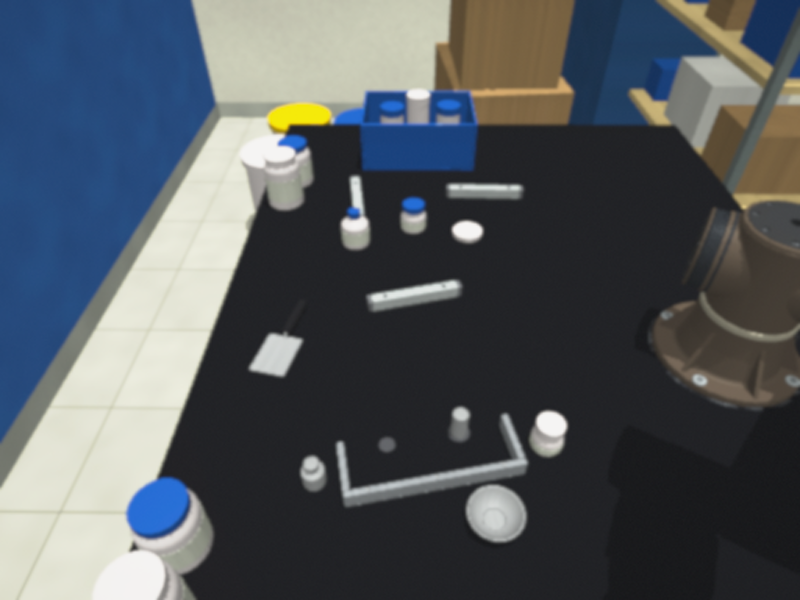

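The top view shows three rail lookalikes at pixels (428,313), (592,246) and (614,394), and the base near (368,580). The first looks nearest, so I'll check the distances and enlarge it. The bay's U runs (225,268)–(250,388) and opens to the right. The post is at (282,346), on its near-base side, and the plug is at (273,294).

```bash
cat > h.py <<'E'
from cell import state, read_camera
import cv2,numpy as np
from scipy.optimize import least_squares
def unproj(c,uv,z):
    K,R,t=[np.array(c[k]) for k in('K','R','t')]
    uv=np.atleast_2d(np.float64(uv)); d=(np.c_[uv,np.ones(len(uv))]@np.linalg.inv(K).T)@R
    o=-R.T@t; return (o+d*((z-o[2])/d[:,2])[:,None])[:,:2]
def proj(c,X):
    K,R,t=[np.array(c[k]) for k in('K','R','t')]
    p=(np.atleast_2d(X)@R.T+t)@K.T; return p[:,:2]/p[:,2:]
def blobs(c,roi,th=110,minA=60):
    g=cv2.cvtColor(c['color'],cv2.COLOR_RGB2GRAY); m=np.zeros_like(g); x0,y0,x1,y1=roi
    m[y0:y1,x0:x1]=(g[y0:y1,x0:x1]>th)*255
    cs,_=cv2.findContours(m,cv2.RETR_EXTERNAL,cv2.CHAIN_APPROX_NONE)
    return [k for k in cs if cv2.contourArea(k)>minA]
def rail(c,roi,th=150):
    k=max(blobs(c,roi,th),key=cv2.contourArea)
    return cv2.minAreaRect(unproj(c,k.reshape(-1,2),25).astype(np.float32))
E
python3 - <<'E'
from h import *
c=read_camera('top')
for n,roi in dict(A=(255,165,290,232),B=(345,148,412,168),C=(385,220,400,284)).items():
    r=rail(c,roi);print(n,r,'dist',np.hypot(*r[0]))
px=np.array
for n,uv,z in[('post',(282,346),50),('plug',(273,294),0),('pot',(271,409),55),('weight',(242,243),50),('dish',(214,365),25),('jar',(548,310),65),('lid',(535,369),12)]:
    print(n,unproj(c,px(uv)*.64,z).round(0))
im=c['color'][145:275,115:305,::-1];cv2.imwrite('pics/crop.png',cv2.resize(im,None,fx=4.2,fy=4.2,interpolation=cv2.INTER_CUBIC))
E
```

```text
A ((558.7750854492188, -135.73716735839844), (186.66949462890625, 21.808727264404297), 14.877303123474121) dist 575.0253687632082
B ((698.7525634765625, -489.70086669921875), (21.876564025878906, 184.95590209960938), 7.153887748718262) dist 853.2655412068588
C ((381.68084716796875, -531.1307373046875), (20.044588088989258, 185.2734832763672), 88.54119873046875) dist 654.0490266063235
post [[489. 172.]]
plug [[602. 199.]]
pot [[358. 194.]]
weight [[708. 257.]]
dish [[450. 321.]]
jar [[ 560. -386.]]
lid [[ 435. -366.]]
```

View pics/crop.png

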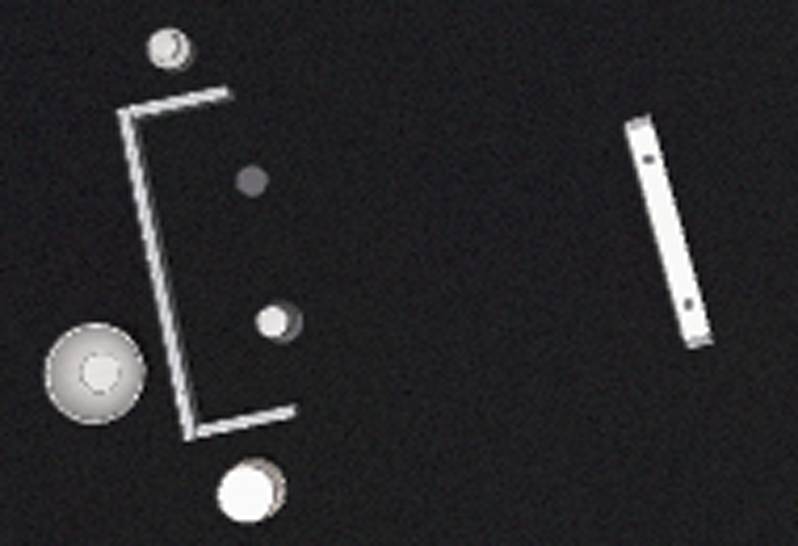

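The crop shows rail A, the bright bar with end caps at (640,120)–(700,345). Its base distance of 575 mm is the smallest (654 and 853 for the other two), so it is the one meant. In the bay, the post is at (272,322), the plug at (252,181), the back corners at (119,108) and (187,439), and the wall tips at (228,90) and (296,411).

```bash
cat >> h.py <<'E'
def rel(x,y,yawdeg,z):
    s=state();p=np.array(s['eef_pos']);w=s['tcp_rot'][2]
    d=np.array([x,y])-p[:2]; tx=np.array([np.cos(w),np.sin(w)]);ty=np.array([np.sin(w),-np.cos(w)])
    sp=(np.degrees(w)-yawdeg+180)%360-180
    print('at',p.round(1),'yaw',round(np.degrees(w),1),'need tool mm',[round(v,1) for v in(d@tx,d@ty,p[2]-z)],'spin',round(sp,1),'total frac',[round(v/400,3) for v in(d@tx,d@ty,p[2]-z)],round(sp/30,3))
E
python3 - <<'E'
from h import *
c=read_camera('top')
uv=np.array([(119,106),(187,440),(226,87),(297,414),(252,181),(272,322)])/4.2+[115,145]
B=np.array([(135,90,30),(-135,90,30),(135,0,30),(-135,0,30),(58,0,0),(-58,0,50)],float)
def X(q): 
    C,S=np.cos(q[2]),np.sin(q[2]);return np.c_[q[0]+C*B[:,0]-S*B[:,1],q[1]+S*B[:,0]+C*B[:,1],B[:,2]]
f=lambda q:(proj(c,X(q))-uv).ravel()
r=least_squares(f,[546,186,.23]);print(r.x,r.fun.round(2))
np.save('bay.npy',r.x)
a=r.x[2];M=np.array([[np.cos(a),-np.sin(a)],[np.sin(a),np.cos(a)]])
rc=np.array([559,-135.7]);print('rail in bay',M.T@(rc-r.x[:2]),'target ctr world',r.x[:2]+M@[70,-33])
n=np.array([np.cos(np.radians(105)),np.sin(np.radians(105))]);g=rc-60*n;print(g)
rel(*g,105,10)
E
```

```text
[5.45909077e+02 1.85665546e+02 2.07951088e-01] [-0.54  0.47 -0.36  0.19  0.32 -0.75  0.02  0.52  0.26 -0.21  0.3  -0.24]
rail in bay [ -53.53881314 -317.1447332 ] target ctr world [621.2140288  167.82838809]
[ 574.52914271 -193.65554958]
at [253.5 571.1 214.3] yaw 156.1 need tool mm [np.float64(-603.7), np.float64(-568.7), np.float64(204.3)] spin 51.1 total frac [np.float64(-1.509), np.float64(-1.422), np.float64(0.511)] 1.702
```

>>> {"method": "carry_out", "body": {"moves": [{"slide":[-0.063,-0.059,0],"spin":0},{"slide":[-0.063,-0.059,0],"spin":0},{"slide":[-0.063,-0.059,0],"spin":0},{"slide":[-0.063,-0.059,0],"spin":0},{"slide":[-0.063,-0.059,0],"spin":0},{"slide":[-0.063,-0.059,0],"spin":0},{"slide":[-0.063,-0.059,0],"spin":0},{"slide":[-0.063,-0.059,0],"spin":0},{"slide":[-0.063,-0.059,0],"spin":0},{"slide":[-0.063,-0.059,0],"spin":0},{"slide":[-0.063,-0.059,0],"spin":0},{"slide":[-0.063,-0.059,0],"spin":0}], "hand": 0}}

```text
t: 1.2
eef_pos: [415.4, 188.1, 214.7]
tcp_rot: [3.141, 0.0, 2.724]
ft_force: [1.2, 1.0, -0.9]
opening: 0.999
grip_force: 0.0
```

>>> {"method": "carry_out", "body": {"moves": [{"slide":[-0.063,-0.059,0],"spin":0},{"slide":[-0.063,-0.059,0],"spin":0},{"slide":[-0.063,-0.059,0],"spin":0},{"slide":[-0.063,-0.059,0],"spin":0},{"slide":[-0.063,-0.059,0],"spin":0},{"slide":[-0.063,-0.059,0],"spin":0},{"slide":[-0.063,-0.059,0],"spin":0},{"slide":[-0.063,-0.059,0],"spin":0},{"slide":[-0.063,-0.059,0],"spin":0},{"slide":[-0.063,-0.059,0],"spin":0},{"slide":[-0.063,-0.059,0],"spin":0},{"slide":[-0.063,-0.059,0],"spin":0}]}}

```text
t: 2.2
eef_pos: [576.9, -193.6, 214.5]
tcp_rot: [3.141, -0.0, 2.724]
ft_force: [0.9, 0.8, 0.3]
opening: 0.998
grip_force: 0.0
```

>>> {"method": "carry_out", "body": {"moves": [{"slide":[0,0,0.03],"spin":0.19},{"slide":[0,0,0.03],"spin":0.19},{"slide":[0,0,0.03],"spin":0.19},{"slide":[0,0,0.03],"spin":0.19},{"slide":[0,0,0.03],"spin":0.19},{"slide":[0,0,0.03],"spin":0.19},{"slide":[0,0,0.03],"spin":0.19},{"slide":[0,0,0.03],"spin":0.19},{"slide":[0,0,0.03],"spin":0.18},{"slide":[0,0,0],"spin":0}]}}

```text
t: 3.03
eef_pos: [575.6, -191.4, 104.4]
tcp_rot: [-3.139, -0.002, 1.829]
ft_force: [-1.0, -0.1, 0.5]
opening: 1.002
grip_force: 0.0
```

Run:
```python
from h import *
print(state()['t'],state()['joints']);rel(574.5,-193.7,105,10)
```

```text
3.0333 [-4.29915818e-01  5.92300563e-01  1.71228455e+00  1.44111811e-04
  8.40501636e-01 -6.88592503e-01]
at [ 575.6 -191.4  104.4] yaw 104.8 need tool mm [np.float64(-1.9), np.float64(-1.7), np.float64(94.4)] spin -0.2 total frac [np.float64(-0.005), np.float64(-0.004), np.float64(0.236)] -0.006
```

>>> {"method": "carry_out", "body": {"moves": [{"slide":[0,0,0.03],"spin":0},{"slide":[0,0,0.03],"spin":0},{"slide":[0,0,0.03],"spin":0},{"slide":[0,0,0.03],"spin":0},{"slide":[0,0,0.03],"spin":0},{"slide":[0,0,0.03],"spin":0},{"slide":[0,0,0.03],"spin":0},{"slide":[0,0,0.03],"spin":0},{"slide":[0.03,0,0],"spin":0},{"slide":[0.03,0,0],"spin":0},{"slide":[0.03,0,0],"spin":0}]}}

```text
t: 3.95
eef_pos: [566.8, -155.7, 10.8]
tcp_rot: [3.142, -0.0, 1.834]
ft_force: [0.2, -6.5, 2.2]
opening: 1.001
grip_force: 5.3
```

>>> {"method": "carry_out", "body": {"moves": [{"slide":[0.0125,0,0],"spin":0},{"slide":[0.0125,0,0],"spin":0.046},{"slide":[0.0125,0,0],"spin":0.046},{"slide":[0.0125,0,0],"spin":0.046},{"slide":[0.0125,0,0],"spin":0.046},{"slide":[0.0125,0,0],"spin":0.046},{"slide":[0.0125,0,0],"spin":0.046},{"slide":[0.0125,0,0],"spin":0.046},{"slide":[0.0125,0,0],"spin":0.046},{"slide":[0.0125,0,0],"spin":0.046},{"slide":[0.0125,0,0],"spin":0.046},{"slide":[0.0125,0,0],"spin":0.046}]}}

```text
t: 4.95
eef_pos: [558.2, -97.1, 11.4]
tcp_rot: [3.14, 0.0, 1.568]
ft_force: [-0.1, -1.0, -0.5]
opening: 1.002
grip_force: 0.6
```

>>> {"method": "carry_out", "body": {"moves": [{"slide":[0.0125,0,0],"spin":0.046},{"slide":[0.0125,0,0],"spin":0.046},{"slide":[0.0125,0,0],"spin":0.046},{"slide":[0.0125,0,0],"spin":0.046},{"slide":[0.0125,0,0],"spin":0.046},{"slide":[0.0125,0,0],"spin":0.046},{"slide":[0.0125,0,0],"spin":0.046},{"slide":[0.0125,0,0],"spin":0.046},{"slide":[0.0125,0,0],"spin":0.046},{"slide":[0.0125,0,0],"spin":0.046},{"slide":[0.0125,0,0],"spin":0.046},{"slide":[0.0125,0,0],"spin":0.046}]}}

```text
t: 5.95
eef_pos: [566.1, -37.9, 11.4]
tcp_rot: [3.141, -0.0, 1.279]
ft_force: [-0.0, -1.0, 0.7]
opening: 1.001
grip_force: 0.6
```

Run:
```python
from h import *
s=state();print(s['t'],s['eef_pos'],np.degrees(s['tcp_rot'][2]),s['ft_force'])
c=read_camera('top');im=c['color'][100:300,100:350,::-1];cv2.imwrite('pics/p1.png',cv2.resize(im,None,fx=3,fy=3,interpolation=cv2.INTER_CUBIC))
```

```text
5.95 [566.14892041 -37.88004865  11.39472305] 73.29733289695615 [-0.02369183 -1.02345668  0.66095052]
```

View pics/p1.png

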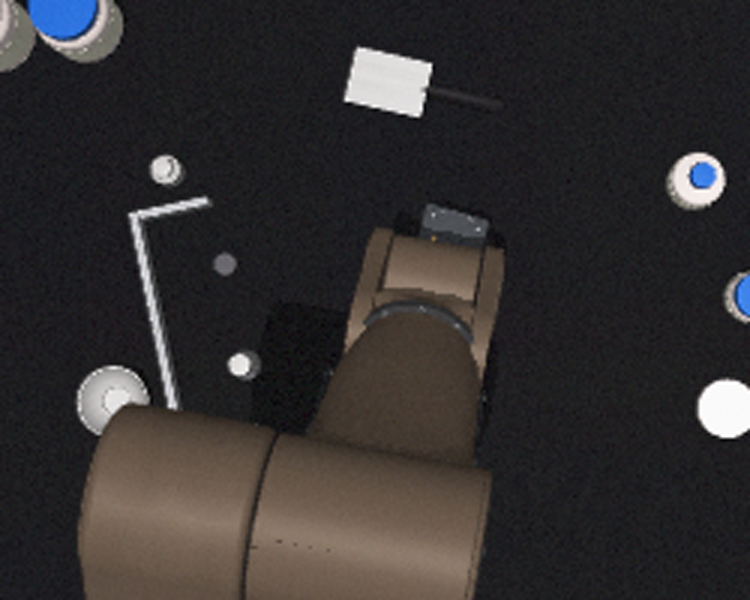

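The arm hides the rail in this view, with the post at (241,365) and the bay clear. The steady 1 N push force says the contact is holding, so I'll go on broadside.

>>> {"method": "carry_out", "body": {"moves": [{"slide":[0.018,0,0],"spin":0},{"slide":[0.018,0,0],"spin":0},{"slide":[0.018,0,0],"spin":0},{"slide":[0.018,0,0],"spin":0},{"slide":[0.018,0,0],"spin":0},{"slide":[0.018,0,0],"spin":0},{"slide":[0.018,0,0],"spin":0},{"slide":[0.018,0,0],"spin":0},{"slide":[0.018,0,0],"spin":0},{"slide":[0.018,0,0],"spin":0},{"slide":[0.018,0,0],"spin":0},{"slide":[0.018,0,0],"spin":0}]}}

```text
t: 7.0
eef_pos: [591.1, 44.8, 10.6]
tcp_rot: [-3.141, -0.0, 1.28]
ft_force: [-1.1, -2.5, 1.0]
opening: 1.0
grip_force: 1.1
```

Run:
```python
from h import *
c=read_camera('side');im=c['color'][150:384,120:420,::-1];w=read_camera('wrist')
cv2.imwrite('pics/s1.png',np.hstack([cv2.resize(im,(400,312)),cv2.resize(w['color'][:,:,::-1],(400,312))]))
```

```text
(no output)
```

View pics/s1.png

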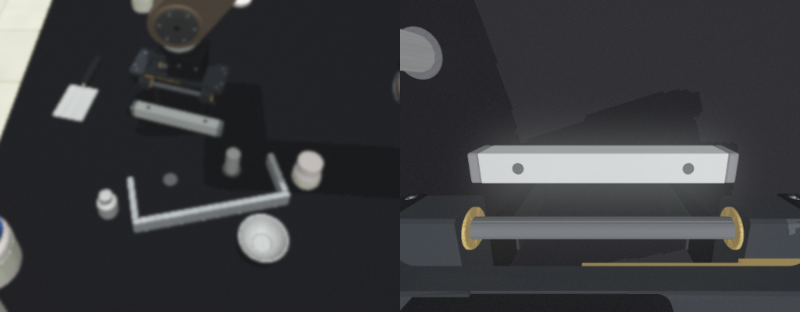

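In the side crop the rail is at (175,117), tilted and approaching the mouth. The wrist view shows it centred and parallel to the gripper, spanning (470–738,167). I'll measure it from the wrist camera.

```bash
cat >> h.py <<'E'
q=np.load('bay.npy');M=np.array([[np.cos(q[2]),-np.sin(q[2])],[np.sin(q[2]),np.cos(q[2])]])
tob=lambda p:(np.atleast_2d(p)-q[:2])@M
tow=lambda p:q[:2]+np.atleast_2d(p)@M.T
def wr(cam='wrist',roi=(0,0,512,384),th=165):
    c=read_camera(cam);k=max(blobs(c,roi,th),key=cv2.contourArea)
    r=cv2.minAreaRect(unproj(c,k.reshape(-1,2),25).astype(np.float32))
    b=tob(cv2.boxPoints(r));b=b[np.argsort(b[:,0])];A,B=b[:2].mean(0),b[2:].mean(0)
    print(cam,'size',np.round(r[1],1),'A',A.round(1),'B',B.round(1),'ctr',((A+B)/2).round(1),'phi',np.degrees(np.arctan2(A[1]-B[1],B[0]-A[0])).round(1))
    p=state();print('tcp bay',tob(p['eef_pos'][:2]).round(1),'yaw',np.degrees(p['tcp_rot'][2]).round(1),'t',p['t'],np.round(p['ft_force'],1))
E
python3 -c "
from h import *
wr();wr('side',(190,190,310,260),150)"
```

```text
wrist size [ 21.3 173.3] A [-48.7 -84. ] B [ 103.6 -166.7] ctr [  27.5 -125.4] phi 28.5
tcp bay [[  15.  -147.2]] yaw 73.4 t 7.15 [-0.3  0.  -0.2]
side size [ 16.4 114.7] A [-23.5 -97.1] B [  77.2 -152. ] ctr [  26.8 -124.6] phi 28.6
tcp bay [[  14.8 -147.4]] yaw 73.3 t 7.2 [ 0.8 -0.1  0.6]
```

>>> {"method": "carry_out", "body": {"moves": [{"slide":[0.018,0,0],"spin":0},{"slide":[0.018,0,0],"spin":0},{"slide":[0.018,0,0],"spin":0},{"slide":[0.018,0,0],"spin":0},{"slide":[0.018,0,0],"spin":0},{"slide":[0.018,0,0],"spin":0},{"slide":[0.018,0,0],"spin":0},{"slide":[0.018,0,0],"spin":0},{"slide":[0.018,0,0],"spin":0},{"slide":[0.018,0,0],"spin":0},{"slide":[0.018,0,0],"spin":0},{"slide":[0.018,0,0],"spin":0}]}}

```text
t: 8.2
eef_pos: [615.9, 127.6, 10.6]
tcp_rot: [3.142, -0.0, 1.28]
ft_force: [0.1, -1.3, -1.0]
opening: 1.0
grip_force: 0.6
```

>>> {"method": "carry_out", "body": {"moves": [{"slide":[0.018,0,0],"spin":0},{"slide":[0.014,0,0],"spin":0},{"slide":[0.01,0,0],"spin":0},{"slide":[0.008,0,0],"spin":0},{"slide":[0.006,0,0],"spin":0},{"slide":[0,0,0],"spin":0},{"slide":[0,0,0],"spin":0}]}}

```text
t: 8.78
eef_pos: [622.2, 148.4, 10.7]
tcp_rot: [3.141, -0.0, 1.28]
ft_force: [-0.2, -0.1, 0.1]
opening: 1.0
grip_force: 0.0
```

```bash
python3 -c "
from h import *
wr();
p=state();print(p['eef_pos'])
"
```

```text
wrist size [ 21.3 180.3] A [-3.2 13.8] B [155.2 -72.4] ctr [ 76.  -29.3] phi 28.6
tcp bay [[ 66.9 -52.3]] yaw 73.3 t 8.8333 [-0.  -0.4 -0.6]
[622.19575443 148.27074843  10.70275055]
```

>>> {"method": "carry_out", "body": {"moves": [{"slide":[-0.02,0,0],"spin":0},{"slide":[0,0,-0.05],"spin":0},{"slide":[0,0,-0.05],"spin":0}]}}

```text
t: 9.08
eef_pos: [619.0, 139.6, 50.1]
tcp_rot: [-3.139, 0.001, 1.279]
ft_force: [-0.1, 0.3, 1.5]
opening: 1.001
grip_force: 0.0
```

>>> {"method": "carry_out", "body": {"moves": [{"slide":[0.008,0.031,0],"spin":0},{"slide":[0.008,0.031,0],"spin":0},{"slide":[0.008,0.031,0],"spin":0},{"slide":[0.008,0.031,0],"spin":0},{"slide":[0.008,0.031,0],"spin":0},{"slide":[0.008,0.031,0],"spin":0},{"slide":[0.008,0.031,0],"spin":0},{"slide":[0.008,0.031,0],"spin":0},{"slide":[0.008,0.031,0],"spin":0},{"slide":[0.008,0.031,0],"spin":0},{"slide":[0,0,0],"spin":0}], "hand": 1}}

```text
t: 10.0
eef_pos: [749.3, 134.6, 50.5]
tcp_rot: [3.141, -0.0, 1.279]
ft_force: [1.2, 0.0, 0.4]
opening: 0.285
grip_force: 0.0
```

```bash
python3 -c "
from h import *
c=read_camera('wrist');t=read_camera('top')
cv2.imwrite('pics/w2.png',np.hstack([cv2.resize(c['color'][:,:,::-1],(400,300)),cv2.resize(t['color'][130:280,110:310,::-1],(400,300))]))
wr();print(state()['opening'],state()['eef_pos'])
"
```

```text
wrist size [ 21.6 147. ] A [26.4 -2.4] B [155.5 -72.7] ctr [ 91.  -37.6] phi 28.6
tcp bay [[186.4 -90.9]] yaw 73.3 t 10.15 [ 0.6  0.3 -0.9]
0.16066809843520413 [747.05174278 135.25393479  50.31875383]
```

View pics/w2.png

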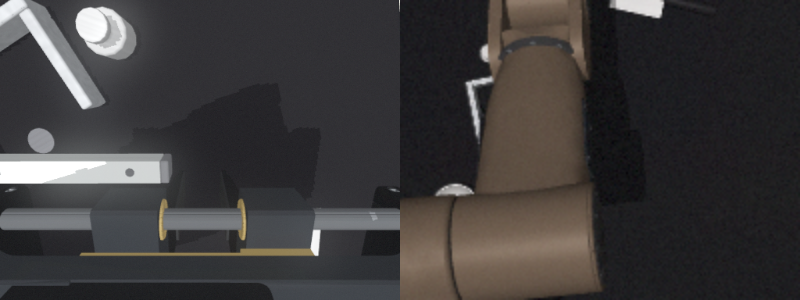

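The wrist view shows the rail's B end at (170,168) with the closing fingers beyond it. The plug is at (40,140), and the bay's end wall and the weight are at upper left. The measured lateral offset is -1 mm. I'll descend and push axially.

>>> {"method": "carry_out", "body": {"moves": [{"slide":[0,0,0],"spin":0},{"slide":[0.003,0,0.02],"spin":0},{"slide":[0,0,0.02],"spin":0},{"slide":[0,0,0.02],"spin":0},{"slide":[0,0,0.02],"spin":0},{"slide":[0,0,0.02],"spin":0},{"slide":[0,0,0],"spin":0},{"slide":[0,-0.015,0],"spin":0},{"slide":[0,-0.015,0],"spin":0},{"slide":[0,-0.01,0],"spin":0}]}}

```text
t: 10.98
eef_pos: [732.1, 141.8, 11.0]
tcp_rot: [3.141, -0.0, 1.28]
ft_force: [-0.0, -0.2, -0.1]
opening: 0.003
grip_force: 0.0
```

>>> {"method": "carry_out", "body": {"moves": [{"slide":[0,-0.01,0],"spin":0},{"slide":[0,-0.012,0],"spin":0},{"slide":[0,-0.014,0],"spin":0},{"slide":[0,-0.015,0],"spin":0},{"slide":[0,-0.015,0],"spin":0},{"slide":[0,-0.015,0],"spin":0},{"slide":[0,-0.014,0],"spin":0},{"slide":[0,-0.012,0],"spin":0},{"slide":[0,-0.01,0],"spin":0},{"slide":[0,-0.008,0],"spin":0},{"slide":[0,0,0],"spin":0}]}}

```text
t: 11.9
eef_pos: [684.2, 156.1, 10.6]
tcp_rot: [-3.141, 0.0, 1.28]
ft_force: [0.4, 0.2, 0.1]
opening: 0.003
grip_force: 0.0
```

```bash
python3 -c "
from h import *
wr();c=read_camera('side')
s=state();print(s['opening'],s['eef_pos'])
cv2.imwrite('pics/s3.png',cv2.resize(c['color'][180:350,150:400,::-1],None,fx=3,fy=3,interpolation=cv2.INTER_CUBIC))
"
```

```text
wrist size [ 20.6 131. ] A [-0.4 12.2] B [114.7 -50.3] ctr [ 57.2 -19.1] phi 28.5
tcp bay [[129.2 -57.6]] yaw 73.3 t 11.95 [ 0.2 -0.1 -0.6]
0.0059034390159361586 [684.34868622 155.90044971  10.26792204]
```

View pics/s3.png

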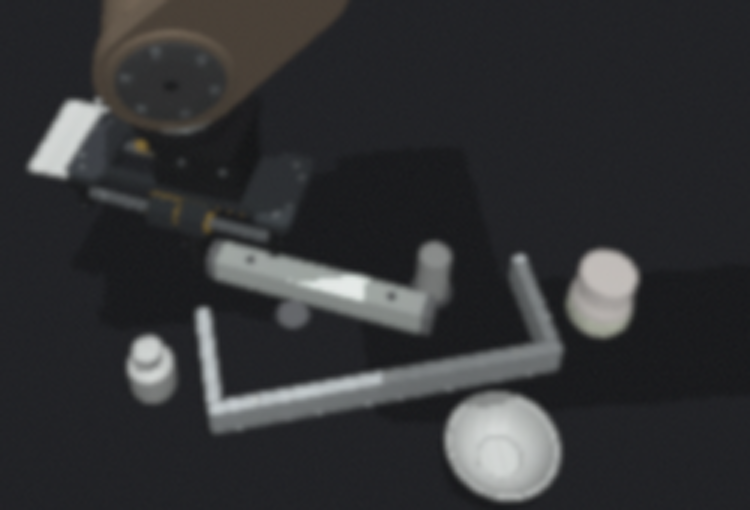

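The side view shows the rail at (215,255)–(425,315). Its leading end is just passing the bay side of the post at (433,265), with the angle held at 28.5° and contact good. It needs about 48 mm more.

>>> {"method": "carry_out", "body": {"moves": [{"slide":[0,-0.006,0],"spin":0},{"slide":[0,-0.01,0],"spin":0},{"slide":[0,-0.014,0],"spin":0},{"slide":[0,-0.016,0],"spin":0},{"slide":[0,-0.016,0],"spin":0},{"slide":[0,-0.016,0],"spin":0},{"slide":[0,-0.014,0],"spin":0},{"slide":[0,-0.012,0],"spin":0},{"slide":[0,-0.01,0],"spin":0},{"slide":[0,-0.008,0],"spin":0},{"slide":[0,0,0],"spin":0}]}}

```text
t: 12.92
eef_pos: [637.6, 170.1, 10.7]
tcp_rot: [-3.141, 0.0, 1.28]
ft_force: [-0.2, 1.2, -0.5]
opening: 0.006
grip_force: 0.0
```

```bash
python3 -c "
from h import *
wr()"
```

```text
wrist size [ 20.7 131.1] A [-43.2  35.5] B [ 72.  -27.1] ctr [14.4  4.2] phi 28.5
tcp bay [[ 86.8 -34.4]] yaw 73.3 t 12.9667 [ 0.1 -0.5 -0.1]
```

The rail is where planned: A at (-91,62), behind the post, and B at (75,-29), still outside the mouth. Next I go round to the B side with the fingers half open.

>>> {"method": "carry_out", "body": {"moves": [{"slide":[0,0.03,0],"spin":0},{"slide":[-0.04,0,0],"spin":0},{"slide":[-0.04,0,0],"spin":0},{"slide":[-0.04,0,0],"spin":0},{"slide":[0,-0.043,0],"spin":0},{"slide":[0,-0.043,0],"spin":0},{"slide":[0,-0.043,0],"spin":0},{"slide":[0,-0.043,0],"spin":0},{"slide":[0,0,0],"spin":0}]}}

```text
t: 13.72
eef_pos: [566.6, 139.5, 10.6]
tcp_rot: [-3.139, 0.001, 1.28]
ft_force: [0.9, 0.7, 0.1]
opening: 0.001
grip_force: 0.0
```

>>> {"method": "carry_out", "body": {"moves": [{"slide":[0,0,0],"spin":0},{"slide":[0,0,0],"spin":0},{"slide":[0,0,0],"spin":0},{"slide":[0,0,0],"spin":0},{"slide":[0,0,0],"spin":0},{"slide":[0,0,0],"spin":0}], "hand": 0.5}}

```text
t: 14.22
eef_pos: [570.2, 140.0, 10.5]
tcp_rot: [3.142, -0.0, 1.28]
ft_force: [0.8, -0.3, 0.4]
opening: 0.368
grip_force: 0.0
```

```bash
python3 -c "
from h import *
wr();print(state()['opening'])"
```

```text
wrist size [ 22.9 173.3] A [-80.  56.] B [ 72.3 -26.9] ctr [-3.8 14.6] phi 28.6
tcp bay [[ 14.3 -49.6]] yaw 73.3 t 14.2667 [ 0.1 -0.3  0.5]
0.40932961108156063
```

>>> {"method": "carry_out", "body": {"moves": [{"slide":[0.02,0,0],"spin":0},{"slide":[0.02,0,0],"spin":0},{"slide":[0.015,0,0],"spin":0},{"slide":[0.01,0,0],"spin":0},{"slide":[0.0095,0.0014,0],"spin":-0.05},{"slide":[0.0095,0.0014,0],"spin":-0.05},{"slide":[0.0095,0.0014,0],"spin":-0.05},{"slide":[0.0095,0.0014,0],"spin":-0.05},{"slide":[0.0095,0.0014,0],"spin":-0.05},{"slide":[0.0095,0.0014,0],"spin":-0.05},{"slide":[0.0095,0.0014,0],"spin":-0.05},{"slide":[0,0,0],"spin":0}]}}

```text
t: 15.27
eef_pos: [587.1, 190.9, 10.6]
tcp_rot: [3.141, -0.0, 1.466]
ft_force: [-0.3, -1.0, -0.5]
opening: 0.501
grip_force: 0.0
```

```bash
python3 -c "
from h import *
wr();print(state()['opening'])"
```

```text
wrist size [ 20.8 173.1] A [-78.1  60.1] B [86.7  6.8] ctr [ 4.3 33.5] phi 17.9
tcp bay [[41.2 -3.6]] yaw 83.9 t 15.3167 [-0.2  0.   0.4]
0.49656649406905873
```

>>> {"method": "carry_out", "body": {"moves": [{"slide":[0.0095,0.0014,0],"spin":-0.05},{"slide":[0.0095,0.0014,0],"spin":-0.05},{"slide":[0.0095,0.0014,0],"spin":-0.05},{"slide":[0.0095,0.0014,0],"spin":-0.05},{"slide":[0.0095,0.0014,0],"spin":-0.05},{"slide":[0.0095,0.0014,0],"spin":-0.05},{"slide":[0.0095,0.0014,0],"spin":-0.05},{"slide":[0.0095,0.0014,0],"spin":-0.05},{"slide":[0.0095,0.0014,0],"spin":-0.05},{"slide":[0.0095,0.0014,0],"spin":-0.05},{"slide":[0.0095,0.0014,0],"spin":-0.05},{"slide":[0,0,0],"spin":0}]}}

```text
t: 16.32
eef_pos: [592.1, 232.7, 10.7]
tcp_rot: [3.141, -0.0, 1.754]
ft_force: [-0.7, 0.8, -0.1]
opening: 0.5
grip_force: 0.0
```

```bash
python3 -c "
from h import *
wr(th=175);c=read_camera('wrist')
cv2.imwrite('pics/w4.png',cv2.resize(c['color'][:,:,::-1],(800,600)))"
```

```text
wrist size [173.1  20.8] A [-77.4  63.4] B [95.6 59.1] ctr [ 9.1 61.3] phi 1.4
tcp bay [[54.8 36.3]] yaw 100.4 t 16.3667 [-0.   0.2  0.8]
```

View pics/w4.png

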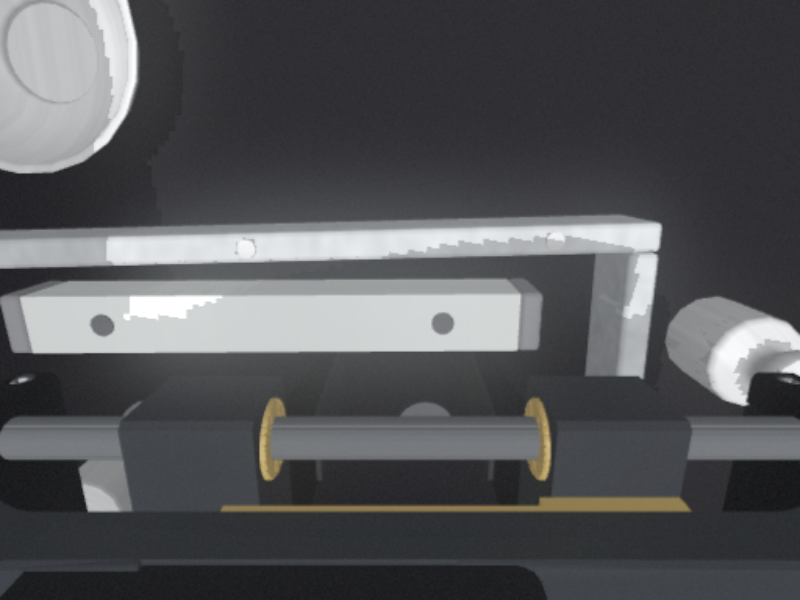

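The wrist view shows the rail inside the bay at (5–540,315), nearly parallel to the back wall at (0–660,240), with about 8 mm to go. I'll centre the fingers on it and push square against the wall.

>>> {"method": "carry_out", "body": {"moves": [{"slide":[-0.03,0,0],"spin":0},{"slide":[0,-0.029,0],"spin":-0.025},{"slide":[0,-0.029,0],"spin":-0.025},{"slide":[0,-0.029,0],"spin":0},{"slide":[0,-0.029,0],"spin":0},{"slide":[0,0,0],"spin":0},{"slide":[0.02,0,0],"spin":0},{"slide":[0.015,0,0],"spin":0},{"slide":[0.01,0,0],"spin":0},{"slide":[0.005,0,0],"spin":0},{"slide":[0.005,0,0],"spin":0},{"slide":[0,0,0],"spin":0}]}}

```text
t: 17.42
eef_pos: [544.3, 233.1, 10.6]
tcp_rot: [3.141, -0.0, 1.778]
ft_force: [-0.4, -0.3, -0.5]
opening: 0.497
grip_force: 0.0
```

```bash
python3 -c "
from h import *
wr(th=175)"
```

```text
wrist size [78.3 56.1] A [-101.1  142.7] B [-22.7 142.6] ctr [-61.9 142.7] phi 0.1
tcp bay [[ 8.1 46.6]] yaw 101.8 t 17.4667 [ 0.6 -0.2  0.1]
```

>>> {"method": "carry_out", "body": {"moves": [{"slide":[0.0025,0,0],"spin":0},{"slide":[0.0025,0,0],"spin":0},{"slide":[0,0,0],"spin":0},{"slide":[0,0,0],"spin":0}]}}

```text
t: 17.8
eef_pos: [543.8, 234.6, 10.6]
tcp_rot: [-3.142, -0.0, 1.777]
ft_force: [-0.4, -0.3, 0.4]
opening: 0.5
grip_force: 0.0
```

>>> {"method": "carry_out", "body": {"moves": [{"slide":[0.0025,0,0],"spin":0},{"slide":[0.0025,0,0],"spin":0},{"slide":[0,0,0],"spin":0},{"slide":[0,0,0],"spin":0}]}}

```text
t: 18.13
eef_pos: [543.5, 236.0, 10.6]
tcp_rot: [-3.141, 0.001, 1.777]
ft_force: [1.8, -5.1, -0.7]
opening: 0.502
grip_force: 2.8
```

>>> {"method": "carry_out", "body": {"moves": [{"slide":[0.002,0,0],"spin":0},{"slide":[0,0,0],"spin":0},{"slide":[0,0,0],"spin":0}]}}

```text
t: 18.38
eef_pos: [543.5, 236.1, 10.6]
tcp_rot: [-3.141, 0.001, 1.777]
ft_force: [2.4, -11.9, 0.1]
opening: 0.499
grip_force: 5.8
```

>>> {"method": "carry_out", "body": {"moves": [{"slide":[-0.015,0,0],"spin":0},{"slide":[-0.02,0,0],"spin":0},{"slide":[-0.02,0,0],"spin":0},{"slide":[0,0,-0.06],"spin":0},{"slide":[0,0,-0.08],"spin":0},{"slide":[-0.09,0,-0.03],"spin":0},{"slide":[-0.1,0,0],"spin":0},{"slide":[-0.1,0,0],"spin":0},{"slide":[-0.1,0,0],"spin":0},{"slide":[-0.1,0,0],"spin":0},{"slide":[0,0,0],"spin":0}]}}

```text
t: 19.3
eef_pos: [589.3, 17.6, 78.8]
tcp_rot: [3.14, 0.001, 1.772]
ft_force: [-0.0, 0.3, -0.0]
opening: 0.499
grip_force: 0.0
```

```bash
python3 -c "
from h import *
c=read_camera('top');s=read_camera('side');print(state()['eef_pos'],state()['ft_force'])
cv2.imwrite('pics/f.png',np.hstack([cv2.resize(c['color'][145:275,115:245,::-1],(400,400),interpolation=cv2.INTER_CUBIC),cv2.resize(s['color'][220:350,190:380,::-1],(400,274),interpolation=cv2.INTER_CUBIC).copy() if 0 else cv2.resize(s['color'][220:350,200:370,::-1],(400,400),interpolation=cv2.INTER_CUBIC)]))"
```

```text
[587.92754878  22.12518849  78.55693578] [ 0.08116262  0.62725755 -0.38461066]
```

View pics/f.png

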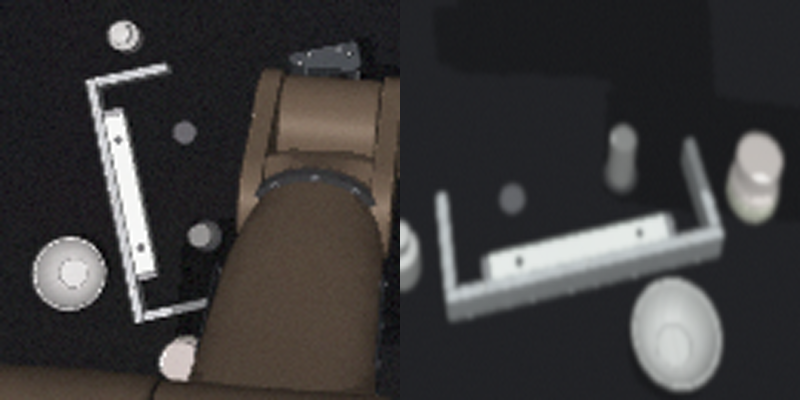

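The rail, at (107,112)–(150,278) in the top half, lies flat along the back wall over its whole length. The post, weight, dish and pot are unmoved and the arm is clear.

```bash
python3 -c "
from cell import job_done
print(job_done())"
```

```text
the job is handed in; nothing more can be done
None
```

The job is handed in: the rail was pushed in end first behind the post, then swung in, and lies along the bay's back wall; it took about 19 s, I saw no bystander moved, and no verdict came back.

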